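Load a dye pot into the heating block behind its gate

TASK

Slide the gate on the beige heating block fully aside, set the small dye pot (the one both narrow and short; not the tall one or the wide one) upright in the well, lowering it gently to the bottom, and slide the gate fully back so that its fork holds the pot in. Do not tip the pot over on the way.

Things in the scene. Friction and masses are not known exactly. Their poses are not given: they have to be found in the camera images.
- pot: Small steel dye pot, loose, upright on the bench. Body 56 mm across, 58 mm high, lowest 22 mm tapering to a 40 mm foot; on its flat top a central upright grip rod, 22 mm across, 52 mm long (top 110 mm up). 0.22 to 0.45 kg. Origin: centre of underside, z up. Two like it are bystanders: one as narrow but with a 98 mm high body (150 mm in all), one as short but 80 mm across.
- block: Fixed beige heating block, 130 (x) by 260 (y) by 85 mm high. Origin: on the bench under the centre of its one well; the block spans y -55 to +205 mm, z up. Well: round, 64 mm wide, 59 mm deep, its floor 26 mm above the bench, so a seated pot's origin is 26 mm up and its body's top flush with the block's. On the block's top two 10 mm high rails run along y at x = +-50 mm.
- gate_plate (a joint): Steel gate sliding on the block, m: 0 shut, 0.080 open (stops); grows along the block's +y, off the well. Plate 84 mm wide, top 7 mm above the block's; its 40 mm wide notch, open to -y, passes round the pot's rod. Shut, the prongs end 22 mm past the well's centre (-y), the notch 20 mm before it (+y). From 0.060 up the well is clear. Moves at about 2 N, stays where left.
- gate_post (a point): Centre of the top of the gate's handle, a round upright post 20 mm across and 52 mm tall above the gate plate (top 144 mm above the bench), on the gate's centre line. When the gate is shut it stands 95 mm from the well's centre along the block's +y. It moves with the gate.
Not all that is in view belongs to the job. What is shaped like the pot but blue or yellow is not meant.

How it is judged:
By the outcome, as a careful person would: the job done as asked, in the order asked, and still so for the second after the job is handed in, with the robot touching nothing.
It also fails if it takes over 64 s, if anything falls off the work surface, if the arm or the gripper's body presses on something with over 40 N, if the wrist force passes 120 N, or if a joint passes its speed limit or range.

ROBOT

A 7-joint arm with a two-finger parallel gripper is mounted at the origin on the work surface. World frame = base frame: x ahead of the robot, y to its left, z up, the work surface at z = 0. Lengths are in mm, angles in rad, forces in N, time in s.
With the tool pointing down it reaches from about 400 to 875 mm from the base axis. Payload 4.4 kg.
Tool frame: the origin (TCP) lies between the finger pads; the fingertips stand 11 mm ahead of it and the grasp point (between the pads) lies 8 mm behind it; y points along the fingers, x is the direction in which the jaws open and shut, and the axes are right-handed (so a half turn about y gives the same grasp; the last joint's range is limited). The gripper opens to 85 mm and grips with 20 to 120 N. Pads are 22 mm wide; open, the fingers measure 114 mm over their backs; the gripper's body (76 mm by 85 mm) begins 54 mm behind the grasp point. The pads swing forward as they close: fully open they stand 13 mm farther back than shut.
Start: joints at [1.119, 0.628, 0.038, 1.517, -0.027, 0.996, -0.02], TCP at [244.623, -602.227, 242.313] pointing down, gripper open.
Joint ranges: [-3.06, 3.06], [-0.37, 2.12], [-1.25, 1.32], [0.18, 2.47], [-1.1, 4.24], [0.23, 1.98], [-2.94, 2.94]. Speed limits (rad/s): [2.57, 2.57, 3.14, 3.14, 3.14, 3.14, 3.14].

INTERFACE

Orientations are given as [roll, pitch, yaw] about the fixed x, y, z axes, in that order (R = Rz(yaw) Ry(pitch) Rx(roll)).
In Python, from cell import * gives the robot as it stands.
- The arm moves only by the shell command python3 -m jog 'ROWS'. ROWS is JSON, a list of rows, each an object of numbers: "x", "y", "z": the shift along the tool's x, y, z in mm; "ax", "ay", "az": the turn, a rotation vector about the tool's x, y, z in rad; "grip": the finger opening in mm, from 0 to 85.4. In form: [{"x": .., "y": .., "z": .., "ax": .., "ay": .., "az": .., "grip": ..}, ...]. A call has 1 to 5 rows; each row is the pose to reach, as a shift and turn from the pose commanded when the call began, along the tool's axes at that moment; what a row does not reach only later rows make up. A row lasts 1/10 s, in which the tool goes at most 50 mm and 8.59 degrees, less where a joint would pass 70% of its speed; a pose out of reach is approached as far as the arm can. A call with a gripper value outside its range is refused whole. The fingers move at their own pace and stop on an object; the grip force is fixed at half the most. Time passes only in rows, so rows that repeat a pose let the fingers close. It gives the time, the measured TCP pose, the force and the opening at its end, in the units of the state.
- read_state(): the state, without advancing time (a new reading comes with each control period).
- get_image(name): name is "scene" or "top" or "wrist"; returns a dict with "color" (384x512x3 uint8, red, green, blue), "vfov" (degrees; the focal length in pixels is half the picture's height over the tangent of half this angle, whatever the lens; pixels are square), "cx", "cy" (the principal point, pixels), "k1" (the pictures are not rectified: a ray, as slopes to the right and down, at radius r is drawn at 1 + k1 r^2 times it, then the intrinsics apply), "camera_from_world" (4x4, takes a point from world to camera coordinates). Camera axes: x right, y down, z forward; pixel columns grow to the right and rows downward; lengths in mm; the calibration is good to about 2 mm. A picture is of the moment at which its call begins. There is no depth.
- finish_job(): hands the job in, once; it reports no verdict.
The state is a dict: "clock": time; "qpos": joint angles; "qd": joint speeds; "tau": joint torques, N m; "eef_pos": TCP position; "tool_rot": TCP orientation; "force": force on the tool from outside, world axes, zero at the start; "torque": the same for the moment, N m; "width": finger opening in mm.
Only numpy, scipy, OpenCV 4.12 (cv2) and the standard library are available. Lean on these libraries where they do the work, as an engineer would, in place of code of your own. Each camera call takes 0.05 s, during which the arm holds its last target.

## Working session

There is one attempt and no reset: what is moved stays moved. The work goes in short steps, Python scripts to look and compute and a shell command to move; the robot and the scene stay as the last step left them, time stands still between calls to the robot, and variables do not carry over. Pictures are saved under pics/ and viewed, and the job is handed in when it is done.

```bash
ls; mkdir -p pics; cat > h.py <<'E'
from cell import *
import numpy as np, cv2
def snap(n,f):
    im=get_image(n); cv2.imwrite('pics/'+f,cv2.cvtColor(im['color'],cv2.COLOR_RGB2BGR)); return im
E
python3 - <<'E'
from h import *
import pickle
d={}
for n in ['scene','top','wrist']:
    d[n]=snap(n,n+'0.png'); print(n,{k:v for k,v in d[n].items() if k!='color'})
pickle.dump(d,open('im0.pkl','wb'))
print(read_state())
E
```

```text
pics
scene {'vfov': 48.06914443872808, 'cx': 260.1042628180701, 'cy': 193.90097880322034, 'k1': -0.07756286334352011, 'camera_from_world': array([[-1.95508425e-01,  9.80696477e-01, -3.29771738e-03,
         2.13259496e+02],
       [ 5.57767867e-01,  1.08427714e-01, -8.22884219e-01,
        -1.72161403e+02],
       [-8.06642091e-01, -1.62720158e-01, -5.68199514e-01,
         1.36021977e+03],
       [ 0.00000000e+00,  0.00000000e+00,  0.00000000e+00,
         1.00000000e+00]])}
top {'vfov': 52.63470304218449, 'cx': 255.64120542272238, 'cy': 196.73348075631762, 'k1': -0.007031830436369403, 'camera_from_world': array([[-4.85859524e-03, -9.99604060e-01, -2.77149394e-02,
        -1.03422093e+02],
       [-9.96302848e-01,  7.21608316e-03, -8.56070335e-02,
         4.73520226e+02],
       [ 8.57731316e-02,  2.71965431e-02, -9.95943431e-01,
         1.11649767e+03],
       [ 0.00000000e+00,  0.00000000e+00,  0.00000000e+00,
         1.00000000e+00]])}
wrist {'vfov': 67.74420789037165, 'cx': 254.40350176889092, 'cy': 190.8788089069392, 'k1': -0.02942652719308942, 'camera_from_world': array([[ 
[... 326 characters left out ...]
00]])}
{'clock': 0.15, 'qpos': array([ 1.11918298,  0.62914322,  0.03845616,  1.51810624, -0.02699794,
        0.99630698, -0.02001656]), 'qd': array([-3.09738826e-04, -1.37556021e-03,  2.60242964e-03, -5.06027388e-03,
        3.10082400e-05, -1.06657248e-04,  5.84436992e-04]), 'tau': array([ 1.79179562e-03, -5.63804412e+01,  1.22777693e+00, -1.93652362e+01,
        1.11648356e-02,  7.39462150e-03,  1.29673313e-05]), 'eef_pos': array([ 244.46222602, -601.79727323,  241.60453569]), 'tool_rot': array([-1.57080932e+00,  1.44568894e-03, -1.18500399e+00]), 'force': array([ 0.74086313,  0.11385453, -0.2106138 ]), 'torque': array([ 0.03597787, -0.02900901, -0.09776222]), 'width': 85.21660616472631}
```

View images.

View pics/scene0.png

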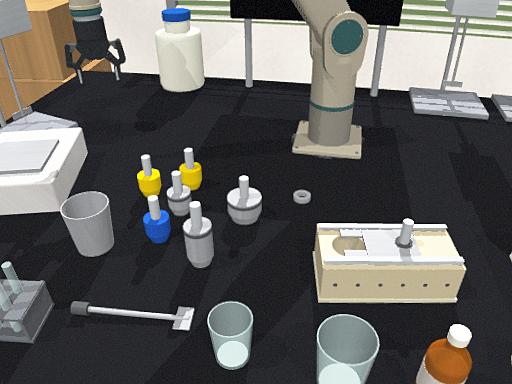

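View pics/top0.png

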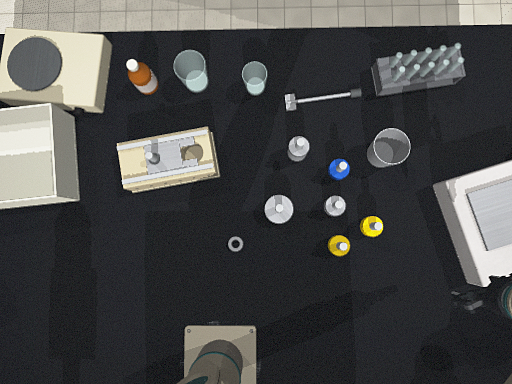

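View pics/wrist0.png

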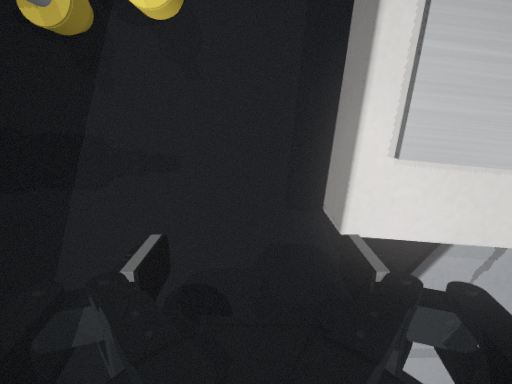

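```bash
python3 - <<'E'
import pickle,cv2,numpy as np
d=pickle.load(open('im0.pkl','rb'))
t=cv2.cvtColor(d['top']['color'],cv2.COLOR_RGB2BGR)
a=t[115:205,105:230]; b=t[130:265,260:400]
cv2.imwrite('pics/tb.png',cv2.resize(a,None,fx=6,fy=6,interpolation=cv2.INTER_CUBIC))
cv2.imwrite('pics/tp.png',cv2.resize(b,None,fx=4,fy=4,interpolation=cv2.INTER_CUBIC))
s=cv2.cvtColor(d['scene']['color'],cv2.COLOR_RGB2BGR)
cv2.imwrite('pics/sb.png',cv2.resize(s[210:310,305:475],None,fx=4.5,fy=4.5,interpolation=cv2.INTER_CUBIC))
cv2.imwrite('pics/sp.png',cv2.resize(s[145:275,130:270],None,fx=4,fy=4,interpolation=cv2.INTER_CUBIC))
E
```

```text
(no output)
```

View pics/tb.png

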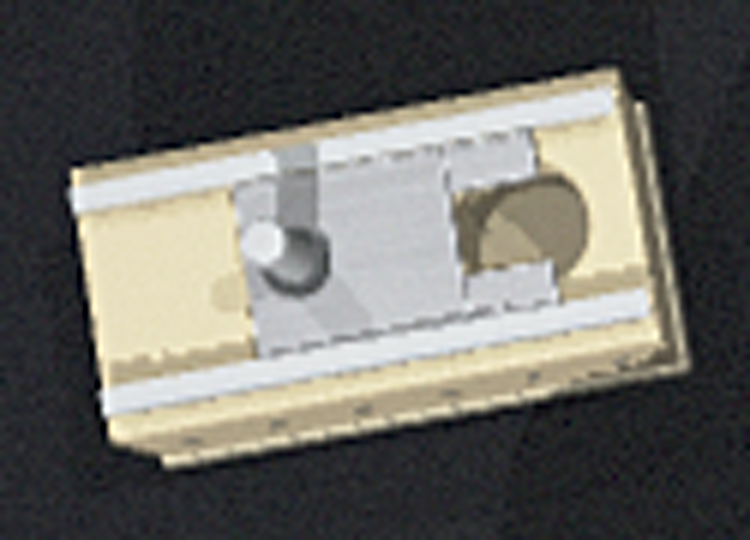

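View pics/tp.png

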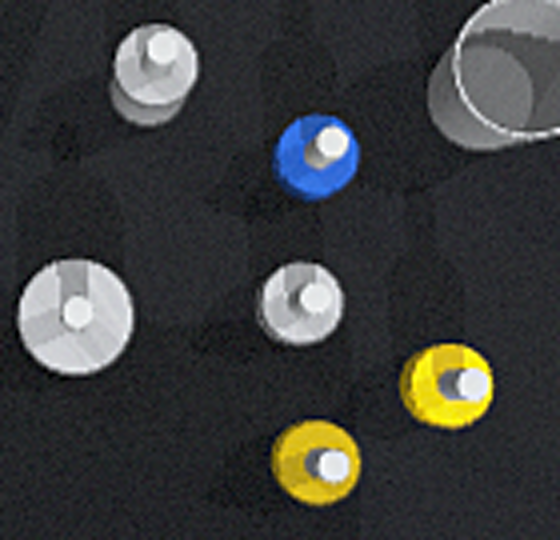

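View pics/sb.png

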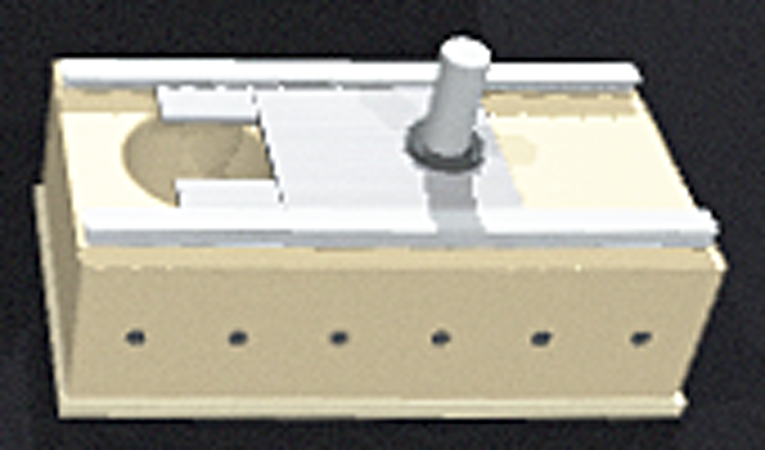

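View pics/sp.png

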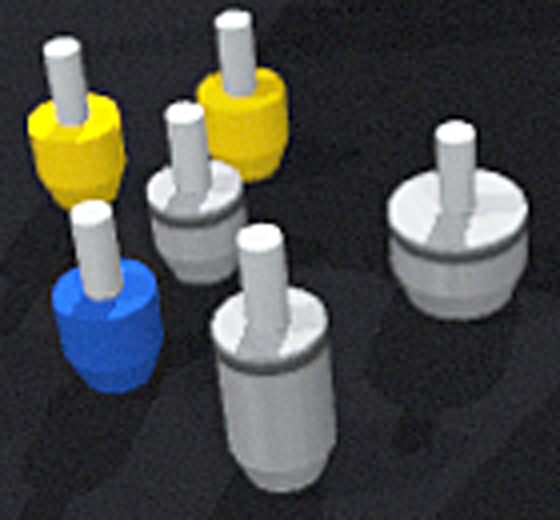

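```bash
cat >> h.py <<'E'
def proj(im,P):
    P=np.atleast_2d(P).astype(float); T=im['camera_from_world']
    c=P@T[:3,:3].T+T[:3,3]; s=c[:,:2]/c[:,2:]; r2=(s**2).sum(1,keepdims=True)
    f=192/np.tan(np.radians(im['vfov']/2))
    return s*(1+im['k1']*r2)*f+[im['cx'],im['cy']]
def ray(im,uv):
    f=192/np.tan(np.radians(im['vfov']/2)); d=(np.array(uv,float)-[im['cx'],im['cy']])/f; s=d.copy()
    for _ in range(20): s=d/(1+im['k1']*(s@s))
    T=im['camera_from_world']; R=T[:3,:3]; o=-R.T@T[:3,3]; return o,R.T@np.r_[s,1]
def atz(im,uv,z):
    o,v=ray(im,uv); return (o+v*(z-o[2])/v[2])[:2]
E
cat > fit.py <<'E'
from h import *
import pickle
from scipy.optimize import least_squares
d=pickle.load(open('im0.pkl','rb')); T,S=d['top'],d['scene']
tc=lambda x,y:((x+.5)/6-.5+105,(y+.5)/6-.5+115)
sc=lambda x,y:((x+.5)/4.5-.5+305,(y+.5)/4.5-.5+210)
obs=[]
for x,y,bx,by,bz,g in [(75,170,65,205,85,0),(618,70,65,-55,85,0),(110,440,-65,205,85,0),(662,350,-65,-55,85,0),
 (264,243,0,95,144,1),(447,188,20,20,92,1),(463,273,-20,20,92,1),(533,130,42,-22,92,1),(537,177,20,-22,92,1),(554,262,-20,-22,92,1)]:
    obs.append((T,tc(x,y),bx,by,bz,g))
for x,y,bx,by,bz,g in [(80,268,65,-55,85,0),(55,62,-65,-55,85,0),(727,264,65,205,85,0),(466,48,0,95,144,1),(162,120,-20,-22,92,1),(178,182,20,-22,92,1),(268,122,-20,20,92,1),(276,181,20,20,92,1)]:
    obs.append((S,sc(x,y),bx,by,bz,g))
def w(p,bx,by,bz,g):
    x,y,a,gg=p; by=by+g*gg; c,s=np.cos(a),np.sin(a)
    return [x+c*bx-s*by,y+s*bx+c*by,bz]
def res(p): return np.concatenate([proj(o[0],w(p,*o[2:]))[0]-o[1] for o in obs])
r=least_squares(res,[500,100,0.1,0],loss='soft_l1')
print(r.x,np.degrees(r.x[2])); print(np.round(res(r.x).reshape(-1,2),1))
print('post',w(r.x,0,95,144,1), atz(T,tc(264,243),144),atz(S,sc(466,48),144))
p4=lambda x,y:((x+.5)/4-.5+260,(y+.5)/4-.5+130)
s4=lambda x,y:((x+.5)/4-.5+130,(y+.5)/4-.5+145)
for n,t,s in [('small',((315,297),(304,301)),((186,112),(196,189))),]:
    print(n,'rodtop',atz(T,p4(*t[0]),110),atz(S,s4(*s[0]),110),'body',atz(T,p4(*t[1]),58),atz(S,s4(*s[1]),58))
for n,t in [('tall',(161,47)),('wide',(78,312)),('yel1',(472,385)),('yel2',(333,466)),('blue',(333,142))]: print(n,atz(T,p4(*t),150 if n=='tall' else 110))
E
python3 fit.py
```

```text
[5.94484568e+02 7.22743626e+01 1.77257038e-01 9.94734013e+00] 10.15608017957975
[[-1.3 -0. ]
 [-1.3 -0.4]
 [-0.2  0.1]
 [-0.7 -2.1]
 [-0.8 -0.4]
 [-0.4  0.4]
 [-0.7  0.2]
 [-1.2 -0.3]
 [-0.6 -0.5]
 [-1.  -0.7]
 [-0.1 -0.6]
 [-0.8 -0.1]
 [-1.   0.7]
 [-0.2  0.6]
 [-0.2 -1.1]
 [-0.9 -1.1]
 [-2.2 -1.4]
 [-0.3 -0.7]]
post [np.float64(575.9791765995466), np.float64(175.5772894220153), 144] [574.83854757 173.30132903] [574.13421986 176.0209151 ]
small rodtop [ 444.30012296 -329.65136035] [ 446.22359746 -325.81818703] body [ 444.98443682 -331.54328236] [ 448.7602103  -324.82244171]
tall [ 605.77142293 -226.06085383]
wide [ 435.3050606  -171.54837407]
yel1 [ 385.16372678 -431.86366932]
yel2 [ 332.25144021 -338.9419915 ]
blue [ 548.74513808 -344.12328392]
```

```bash
cat >> h.py <<'E'
from scipy.spatial.transform import Rotation as Ro
def go(x,y,z,yaw=None):
    s=read_state(); r=Ro.from_euler('xyz',s['tool_rot']); d=r.inv().apply(np.array([x,y,z])-s['eef_pos'])
    if yaw is None: yaw=s['tool_rot'][2]
    t=Ro.from_euler('xyz',[-np.pi/2,0,yaw]); rv=(r.inv()*t).as_rotvec()
    print('t',s['clock'],'pos',s['eef_pos'].round(1),'rot',s['tool_rot'].round(3),'F',s['force'].round(1),'w',round(s['width'],1))
    print('shift',d.round(1),'turn',rv.round(3))
E
python3 - <<'E'
from h import *
go(576,175,220,-1.3935)
E
```

```text
t 0.15 pos [ 244.5 -601.8  241.6] rot [-1.571e+00  1.000e-03 -1.185e+00] F [ 0.7  0.1 -0.2] w 85.2
shift [-594.9   22.5  599.5] turn [ 0.     0.208 -0.001]
```

Candidates for the pot, in top-view pixels:
- steel and small: (336,205)
- steel and tall: (298,148)
- steel and wide: (279,209)
- blue: (339,169)
- yellow: (372,226) and (339,246)

I choose (336,205). The 4x crop shows it steel, as narrow as the tall one and clearly shorter. The gate post is at (149,155), and the gate starts about 10 mm open.

```bash
python3 -m jog '[{"x":-595,"y":22,"z":600,"ay":0.208,"grip":60},{"x":-595,"y":22,"z":600,"ay":0.208,"grip":60},{"x":-595,"y":22,"z":600,"ay":0.208,"grip":60},{"x":-595,"y":22,"z":600,"ay":0.208,"grip":60},{"x":-595,"y":22,"z":600,"ay":0.208,"grip":60}]'; python3 -c "
from h import *
go(576,175,220,-1.3935)"
```

```text
t 0.15 pos [ 244.5 -601.8  241.6] rot [-1.571e+00  1.000e-03 -1.185e+00] F [ 0.7  0.1 -0.2] w 85.2
shift [-594.9   22.5  599.5] turn [ 0.     0.208 -0.001]$[0]: bad value
```

```bash
python3 -m jog '[{"x":-175,"y":5,"z":176,"ay":0.208,"grip":60},{"x":-175,"y":5,"z":176,"ay":0.208,"grip":60},{"x":-175,"y":5,"z":176,"ay":0.208,"grip":60},{"x":-175,"y":5,"z":176,"ay":0.208,"grip":60},{"x":-175,"y":5,"z":176,"ay":0.208,"grip":60}]'; python3 -c "
from h import *
go(576,175,220,-1.3935)"
```

```text
t 0.15 pos [ 244.5 -601.8  241.6] rot [-1.571e+00  1.000e-03 -1.185e+00] F [ 0.7  0.1 -0.2] w 85.2
shift [-594.9   22.5  599.5] turn [ 0.     0.208 -0.001]$[0]: bad value
```

```bash
python3 -m jog '[{"x":-33,"y":1,"z":33,"ay":0.05,"grip":60},{"x":-66,"y":2,"z":66,"ay":0.1,"grip":60},{"x":-100,"y":3,"z":100,"ay":0.15,"grip":60},{"x":-133,"y":4,"z":133,"ay":0.2,"grip":60},{"x":-166,"y":5,"z":166,"ay":0.208,"grip":60}]'; python3 -c "
from h import *
go(576,175,220,-1.3935)"
```

```text
t 0.15 pos [ 244.5 -601.8  241.6] rot [-1.571e+00  1.000e-03 -1.185e+00] F [ 0.7  0.1 -0.2] w 85.2
shift [-594.9   22.5  599.5] turn [ 0.     0.208 -0.001]$[0]: bad value
```

```bash
python3 -m jog '[{"x":-175,"y":5,"z":176,"ax":0,"ay":0.208,"az":0,"grip":60},{"x":-175,"y":5,"z":176,"ax":0,"ay":0.208,"az":0,"grip":60},{"x":-175,"y":5,"z":176,"ax":0,"ay":0.208,"az":0,"grip":60},{"x":-175,"y":5,"z":176,"ax":0,"ay":0.208,"az":0,"grip":60},{"x":-175,"y":5,"z":176,"ax":0,"ay":0.208,"az":0,"grip":60}]'; python3 -c "
from h import *
go(576,175,220,-1.3935)"
```

```text
clock: 0.65
eef_pos: [342.4, -371.7, 237.2]
tool_rot: [-1.571, 0.0, -1.393]
force: [0.9, -0.7, 0.2]
width: 60.0
t 0.65 pos [ 342.4 -371.7  237.2] rot [-1.571  0.    -1.393] F [ 0.9 -0.7  0.2] w 60.0
shift [-496.7   17.4  326.7] turn [-0.     0.001 -0.   ]
```

```bash
python3 -m jog '[{"x":-497,"y":17,"z":327,"ax":0,"ay":0,"az":0,"grip":60},{"x":-497,"y":17,"z":327,"ax":0,"ay":0,"az":0,"grip":60},{"x":-497,"y":17,"z":327,"ax":0,"ay":0,"az":0,"grip":60},{"x":-497,"y":17,"z":327,"ax":0,"ay":0,"az":0,"grip":60},{"x":-497,"y":17,"z":327,"ax":0,"ay":0,"az":0,"grip":60}]'; python3 -c "
from h import *
go(576,175,220,-1.3935)"
```

```text
clock: 1.15
eef_pos: [440.5, -142.2, 230.2]
tool_rot: [-1.571, -0.0, -1.393]
force: [0.9, -0.7, -0.3]
width: 60.1
t 1.15 pos [ 440.5 -142.2  230.2] rot [-1.571 -0.    -1.393] F [ 0.9 -0.7 -0.3] w 60.1
shift [-288.3   10.2  189.4] turn [-0.  0.  0.]
```

```bash
python3 -m jog '[{"x":-288,"y":10,"z":189,"ax":0,"ay":0,"az":0,"grip":60},{"x":-288,"y":10,"z":189,"ax":0,"ay":0,"az":0,"grip":60},{"x":-288,"y":10,"z":189,"ax":0,"ay":0,"az":0,"grip":60},{"x":-288,"y":10,"z":189,"ax":0,"ay":0,"az":0,"grip":60},{"x":-288,"y":10,"z":189,"ax":0,"ay":0,"az":0,"grip":60}]'; python3 -m jog '[{"x":-57,"y":3,"z":37,"ax":0,"ay":0,"az":0,"grip":60},{"x":-57,"y":3,"z":37,"ax":0,"ay":0,"az":0,"grip":60},{"x":-57,"y":3,"z":37,"ax":0,"ay":0,"az":0,"grip":60},{"x":-57,"y":3,"z":37,"ax":0,"ay":0,"az":0,"grip":60}]'
python3 -c "
from h import *
go(576,175,220,-1.3935)
import pickle
d=snap('wrist','w1.png');pickle.dump(d,open('w1.pkl','wb'))"
```

```text
clock: 1.65
eef_pos: [538.5, 87.8, 222.8]
tool_rot: [-1.571, -0.0, -1.393]
force: [1.2, -0.8, -0.9]
width: 60.0
clock: 2.05
eef_pos: [563.9, 147.1, 219.5]
tool_rot: [-1.572, -0.001, -1.393]
force: [0.2, -1.3, 0.6]
width: 60.2
t 2.05 pos [563.9 147.1 219.5] rot [-1.572e+00 -1.000e-03 -1.393e+00] F [ 0.2 -1.3  0.6] w 60.2
shift [-25.3  -0.6  16.9] turn [0.002 0.    0.001]
```

View pics/w1.png

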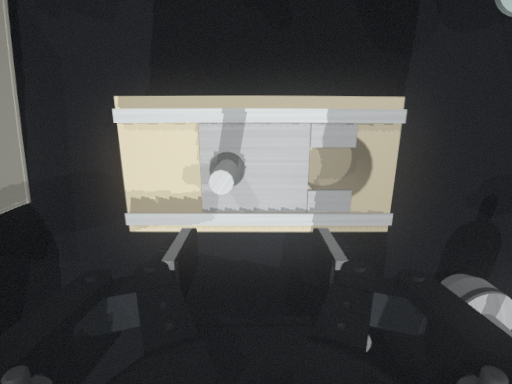

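```bash
python3 - <<'E'
from h import *
import pickle
W=pickle.load(open('w1.pkl','rb'))
print('post',atz(W,(221,182),144))
pts={'r1':[(113.5,109),(404.5,109)],'r2':[(125,225.5),(393,225)]}
for k,(a,b) in pts.items():
    A,B=atz(W,a,95),atz(W,b,95); print(k,A,B,np.linalg.norm(A-B),np.degrees(np.arctan2(*(A-B)[::-1])))
for n,uv in [('notch+',(309,148)),('notch-',(307,190)),('tip+',(357,148)),('tip-',(351.5,190))]: print(n,atz(W,uv,92))
print('well left-right at z85',atz(W,(371.5,165),85))
im=cv2.imread('pics/w1.png')[85:245,100:420]; cv2.imwrite('pics/w1c.png',cv2.resize(im,None,fx=2.5,fy=2.5,interpolation=cv2.INTER_CUBIC))
E
```

```text
post [575.38579361 174.09877232]
r1 [610.88311975 279.63563095] [655.94397628  30.04707571] 253.62359451671253 100.23397048279358
r2 [503.51820738 262.9960857 ] [549.86663712   7.35466381] 259.8089943189728 100.27624315195729
notch+ [607.4664986  104.13494532]
notch- [568.66978959  97.07626175]
tip+ [615.32771194  61.05923582]
tip- [576.1298412   55.56408699]
well left-right at z85 [601.90201577  40.4515944 ]
```

View pics/w1c.png

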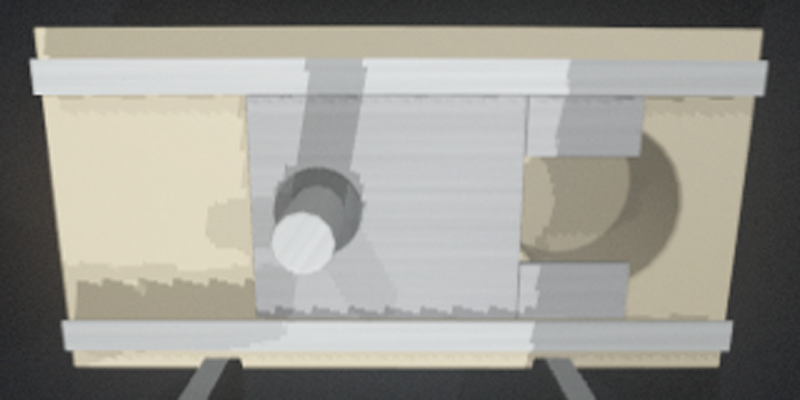

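```bash
python3 -m jog '[{"x":-25,"y":0,"z":16,"ax":0,"ay":0,"az":0,"grip":60},{"x":-25,"y":0,"z":16,"ax":0,"ay":0,"az":0,"grip":60},{"x":-25,"y":50,"z":16,"ax":0,"ay":0,"az":0,"grip":60},{"x":-25,"y":75,"z":16,"ax":0,"ay":0,"az":0,"grip":60},{"x":-25,"y":75,"z":16,"ax":0,"ay":0,"az":0,"grip":60}]'
python3 -c "
from h import *
go(575.4,174.5,117,-1.3935)
import pickle
d=snap('wrist','w2.png')"
```

```text
clock: 2.6
eef_pos: [572.8, 172.5, 141.7]
tool_rot: [-1.579, -0.002, -1.396]
force: [-0.3, 0.2, 0.2]
width: 60.1
t 2.6 pos [572.8 172.5 141.7] rot [-1.579 -0.002 -1.396] F [-0.3  0.2  0.2] w 60.1
shift [-1.5 24.7  3.1] turn [ 0.008 -0.002  0.002]
```

View pics/w2.png

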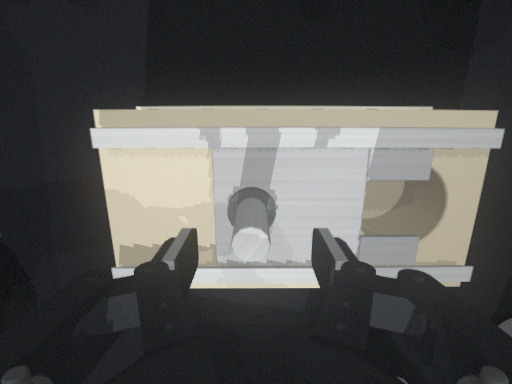

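The post top is at (251,252), centred between the fingers (mid column about 255). Next I descend and grip.

```bash
python3 -m jog '[{"x":-1,"y":24,"z":3,"ax":0,"ay":0,"az":0,"grip":60},{"x":-1,"y":24,"z":3,"ax":0,"ay":0,"az":0,"grip":60},{"x":-1,"y":24,"z":3,"ax":0,"ay":0,"az":0,"grip":24},{"x":-1,"y":24,"z":3,"ax":0,"ay":0,"az":0,"grip":15},{"x":-1,"y":24,"z":3,"ax":0,"ay":0,"az":0,"grip":10}]'
python3 -m jog '[{"x":0,"y":0,"z":0,"ax":0,"ay":0,"az":0,"grip":10},{"x":0,"y":0,"z":0,"ax":0,"ay":0,"az":0,"grip":10},{"x":0,"y":0,"z":0,"ax":0,"ay":0,"az":0,"grip":10}]'
python3 -c "
from h import *
go(575.4-.177*70,174.5+.984*70,117,-1.3935)"
```

```text
clock: 3.15
eef_pos: [579.4, 177.2, 122.6]
tool_rot: [-1.568, -0.0, -1.393]
force: [-1.0, -2.1, 8.5]
width: 18.4
clock: 3.45
eef_pos: [579.4, 177.2, 122.7]
tool_rot: [-1.569, -0.0, -1.393]
force: [-0.8, -1.1, 6.2]
width: 18.6
t 3.45 pos [579.4 177.2 122.7] rot [-1.569 -0.    -1.393] F [-0.8 -1.1  6.2] w 18.6
shift [-68.    5.7  -4.5] turn [-0.002  0.     0.   ]
```

```bash
python3 -m jog '[{"x":-10,"y":0,"z":0,"ax":0,"ay":0,"az":0,"grip":10},{"x":-22,"y":0,"z":0,"ax":0,"ay":0,"az":0,"grip":10},{"x":-34,"y":0,"z":0,"ax":0,"ay":0,"az":0,"grip":10},{"x":-46,"y":0,"z":0,"ax":0,"ay":0,"az":0,"grip":10},{"x":-52,"y":0,"z":0,"ax":0,"ay":0,"az":0,"grip":10}]'
python3 -c "
from h import *
go(575.4-.177*70,174.5+.984*70,117,-1.3935)"
```

```text
clock: 3.95
eef_pos: [570.2, 229.1, 122.7]
tool_rot: [-1.568, -0.0, -1.393]
force: [-0.8, -2.4, 5.7]
width: 18.5
t 3.95 pos [570.2 229.1 122.7] rot [-1.568 -0.    -1.393] F [-0.8 -2.4  5.7] w 18.5
shift [-15.4   5.7  -4.5] turn [-0.003  0.001  0.   ]
```

```bash
python3 -m jog '[{"x":-4,"y":0,"z":0,"ax":0,"ay":0,"az":0,"grip":10},{"x":-8,"y":0,"z":0,"ax":0,"ay":0,"az":0,"grip":10},{"x":-12,"y":0,"z":0,"ax":0,"ay":0,"az":0,"grip":10},{"x":-16,"y":0,"z":0,"ax":0,"ay":0,"az":0,"grip":10},{"x":-16,"y":0,"z":0,"ax":0,"ay":0,"az":0,"grip":10}]'
python3 -m jog '[{"x":-2,"y":0,"z":0,"ax":0,"ay":0,"az":0,"grip":10},{"x":-2,"y":0,"z":0,"ax":0,"ay":0,"az":0,"grip":10}]'
python3 -c "
from h import *
go(575.4-.177*70,174.5+.984*70,117,-1.3935)"
```

```text
clock: 4.45
eef_pos: [567.4, 244.7, 122.7]
tool_rot: [-1.568, 0.0, -1.393]
force: [-1.0, -0.3, 5.0]
width: 18.6
clock: 4.65
eef_pos: [567.3, 245.3, 122.7]
tool_rot: [-1.568, -0.001, -1.394]
force: [-0.7, -2.8, 6.4]
width: 18.6
t 4.65 pos [567.3 245.3 122.7] rot [-1.568e+00 -1.000e-03 -1.394e+00] F [-0.7 -2.8  6.4] w 18.6
shift [ 1.1  5.7 -4.6] turn [-0.002 -0.     0.001]
```

```bash
python3 -m jog '[{"x":-2,"y":0,"z":0,"ax":0,"ay":0,"az":0,"grip":10},{"x":-4,"y":0,"z":0,"ax":0,"ay":0,"az":0,"grip":10},{"x":-4,"y":0,"z":0,"ax":0,"ay":0,"az":0,"grip":10}]'
```

```text
clock: 4.95
eef_pos: [567.3, 245.3, 122.7]
tool_rot: [-1.569, -0.006, -1.396]
force: [0.2, -8.3, 6.8]
width: 18.3
```

```bash
python3 -m jog '[{"x":5,"y":0,"z":0,"ax":0,"ay":0,"az":0,"grip":10},{"x":5,"y":0,"z":0,"ax":0,"ay":0,"az":0,"grip":45},{"x":5,"y":0,"z":0,"ax":0,"ay":0,"az":0,"grip":45},{"x":5,"y":-30,"z":0,"ax":0,"ay":0,"az":0,"grip":45},{"x":5,"y":-80,"z":0,"ax":0,"ay":0,"az":0,"grip":45}]'
python3 -c "
from h import *
go(560,90,230,-1.3935)"
```

```text
clock: 5.45
eef_pos: [563.7, 244.8, 198.5]
tool_rot: [-1.579, -0.002, -1.392]
force: [0.6, 0.8, -0.2]
width: 45.0
t 5.45 pos [563.7 244.8 198.5] rot [-1.579 -0.002 -1.392] F [ 0.6  0.8 -0.2] w 45.0
shift [151.7 -30.9 -31.4] turn [0.008 0.001 0.002]
```

```bash
python3 -m jog '[{"x":70,"y":-30,"z":-31,"ax":0,"ay":0,"az":0,"grip":45},{"x":150,"y":-30,"z":-31,"ax":0,"ay":0,"az":0,"grip":45},{"x":150,"y":-30,"z":-31,"ax":0,"ay":0,"az":0,"grip":45},{"x":150,"y":-30,"z":-31,"ax":0,"ay":0,"az":0,"grip":45},{"x":150,"y":-30,"z":-31,"ax":0,"ay":0,"az":0,"grip":45}]'
python3 -m jog '[{"x":0,"y":0,"z":0,"ax":0,"ay":0,"az":0,"grip":45},{"x":0,"y":0,"z":0,"ax":0,"ay":0,"az":0,"grip":45}]'
python3 -c "
from h import *
go(560,90,230,-1.3935)
import pickle
W=snap('wrist','w3.png');T=snap('top','t3.png')
pickle.dump((W,T),open('w3.pkl','wb'))
im=cv2.imread('pics/w3.png')[60:260,60:460]; cv2.imwrite('pics/w3c.png',cv2.resize(im,None,fx=2,fy=2,interpolation=cv2.INTER_CUBIC))
im=cv2.imread('pics/t3.png')[115:205,105:230]; cv2.imwrite('pics/t3c.png',cv2.resize(im,None,fx=6,fy=6,interpolation=cv2.INTER_CUBIC))
"
```

```text
clock: 5.95
eef_pos: [562.7, 89.7, 231.3]
tool_rot: [-1.57, -0.001, -1.397]
force: [0.6, 0.7, 0.3]
width: 45.3
clock: 6.15
eef_pos: [562.0, 94.8, 230.6]
tool_rot: [-1.571, 0.001, -1.389]
force: [0.3, 0.2, -0.0]
width: 45.2
t 6.15 pos [562.   94.8 230.6] rot [-1.571e+00  1.000e-03 -1.389e+00] F [ 0.3  0.2 -0. ] w 45.2
shift [ 4.4  0.6 -2.8] turn [ 0.     0.004 -0.001]
```

View pics/w3c.png

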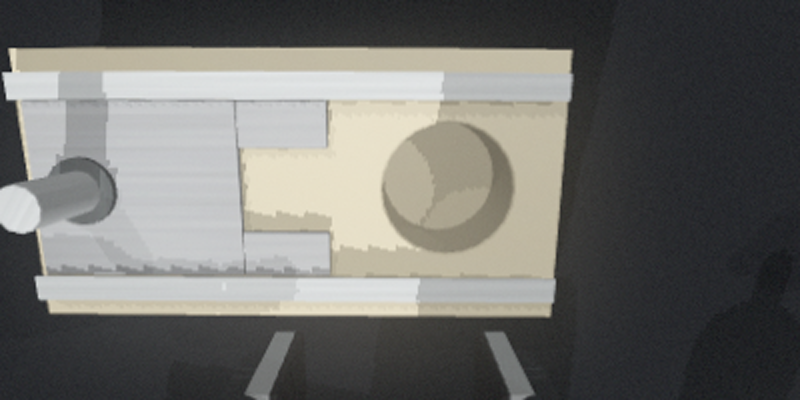

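View pics/t3c.png

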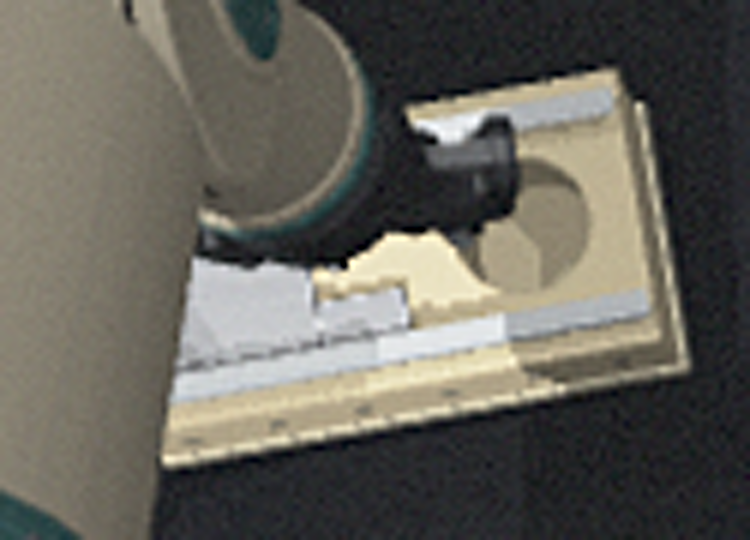

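```bash
python3 - <<'E'
from h import *
import pickle
from scipy.optimize import least_squares
W,T=pickle.load(open('w3.pkl','rb'))
c=lambda x,y:np.array([(x+.5)/2-.5+60,(y+.5)/2-.5+60])
th=np.linspace(0,2*np.pi,181)
def ext(p):
    q=proj(W,np.c_[p[0]+32*np.cos(th),p[1]+32*np.sin(th),np.full(181,85.)]); return np.r_[q.min(0),q.max(0)]
obs=np.r_[c(382,121),c(514.5,252.5)]
r=least_squares(lambda p:ext(p)-obs,[595,72]); print('well',r.x,r.fun)
ti=[(c(326.5,147.5),92),(c(331,232),92)]
tips=[atz(W,u,z) for u,z in ti]; m=sum(tips)/2; print('tips',tips,m, 'well from tips', m-58*np.array([-.177,.984]))
n=[atz(W,c(240,148),92),atz(W,c(244.5,232),92)]; m=sum(n)/2; print('notch',n,'well from',m-100*np.array([-.177,.984]))
A,B=atz(W,c(3,72),95),atz(W,c(573,72),95);print(np.degrees(np.arctan2(*(A-B)[::-1])),np.linalg.norm(A-B))
A,B=atz(W,c(38,302),95),atz(W,c(554,303),95);print(np.degrees(np.arctan2(*(A-B)[::-1])),np.linalg.norm(A-B))
go(400,-300,230,-1.2)
print('pot', )
E
```

```text
well [594.19604004  71.39903391] [ 0.26694959  0.05987024 -0.26763627 -0.08380597]
tips [array([603.53212478, 132.07466733]), array([564.12787208, 123.74167105])] [583.82999843 127.90816919] well from tips [594.09599843  70.83616919]
notch [array([596.05593299, 171.83657792]), array([556.53168314, 165.04438472])] well from [593.99380807  70.04048132]
100.24218760048069 257.0547686974122
100.3843211842913 257.69765617648346
t 6.25 pos [562.   94.3 230.6] rot [-1.571e+00  1.000e-03 -1.390e+00] F [-0.1  0.2  0.1] w 44.8
shift [ 358.7    0.4 -230.3] turn [ 0.    -0.19  -0.001]
pot
```

```bash
python3 -c "
from h import *
go(425,-310,235,-1.3935)"
python3 -m jog '[{"x":80,"y":0,"z":-40,"ax":0,"ay":0,"az":0,"grip":50},{"x":160,"y":0,"z":-90,"ax":0,"ay":0,"az":0,"grip":50},{"x":240,"y":0,"z":-130,"ax":0,"ay":0,"az":0,"grip":50},{"x":320,"y":0,"z":-170,"ax":0,"ay":0,"az":0,"grip":50},{"x":370,"y":-4,"z":-205,"ax":0,"ay":0,"az":0,"grip":50}]'
python3 -c "
from h import *
go(425,-310,235,-1.3935)"
```

```text
t 6.25 pos [562.   94.3 230.6] rot [-1.571e+00  1.000e-03 -1.390e+00] F [-0.1  0.2  0.1] w 44.8
shift [ 373.    -4.6 -207.5] turn [ 0.001  0.004 -0.001]
clock: 6.75
eef_pos: [483.5, -145.7, 231.7]
tool_rot: [-1.57, 0.0, -1.391]
force: [1.1, -0.7, 0.8]
width: 50.3
t 6.75 pos [ 483.5 -145.7  231.7] rot [-1.57   0.    -1.391] F [ 1.1 -0.7  0.8] w 50.3
shift [151.2  -3.3 -86.9] turn [-0.     0.003 -0.   ]
```

```bash

python3 -m jog '[{"x":151,"y":-3,"z":-87,"ax":0,"ay":0,"az":0,"grip":50},{"x":151,"y":-3,"z":-87,"ax":0,"ay":0,"az":0,"grip":50},{"x":151,"y":-3,"z":-87,"ax":0,"ay":0,"az":0,"grip":50},{"x":151,"y":-3,"z":-87,"ax":0,"ay":0,"az":0,"grip":50},{"x":151,"y":-3,"z":-87,"ax":0,"ay":0,"az":0,"grip":50}]'
python3 -m jog '[{"x":0,"y":0,"z":0,"ax":0,"ay":0,"az":0,"grip":50},{"x":0,"y":0,"z":0,"ax":0,"ay":0,"az":0,"grip":50}]'
python3 -c "
from h import *
import pickle
go(425,-310,235,-1.3935)
W=snap('wrist','w4.png');pickle.dump(W,open('w4.pkl','wb'))"
```

```text
clock: 7.25
eef_pos: [423.1, -313.0, 234.8]
tool_rot: [-1.572, -0.002, -1.399]
force: [-0.1, -0.3, 0.1]
width: 50.0
clock: 7.45
eef_pos: [425.9, -307.0, 234.6]
tool_rot: [-1.57, 0.001, -1.39]
force: [1.0, -0.3, 1.1]
width: 50.1
t 7.45 pos [ 425.9 -307.   234.6] rot [-1.57e+00  1.00e-03 -1.39e+00] F [ 1.  -0.3  1.1] w 50.1
shift [ 2.8 -0.4 -1.4] turn [-0.     0.004 -0.001]
```

View pics/w4.png

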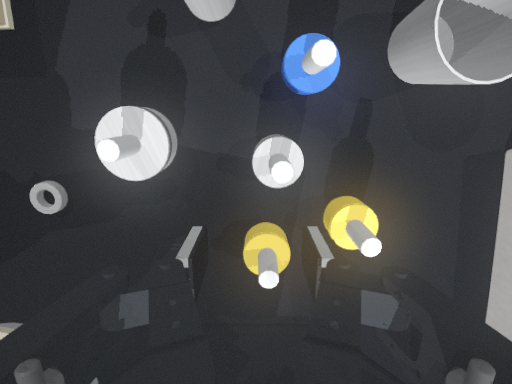

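```bash
python3 - <<'E'
from h import *
import pickle
from scipy.optimize import least_squares
W=pickle.load(open('w4.pkl','rb'))
im=cv2.imread('pics/w4.png')[110:210,230:330]; cv2.imwrite('pics/w4c.png',cv2.resize(im,None,fx=6,fy=6,interpolation=cv2.INTER_CUBIC))
print(atz(W,(283,172),110),atz(W,(278,161),58))
E
```

```text
[ 444.3843483 -330.3426643] [ 445.98496726 -329.5378838 ]
```

View pics/w4c.png

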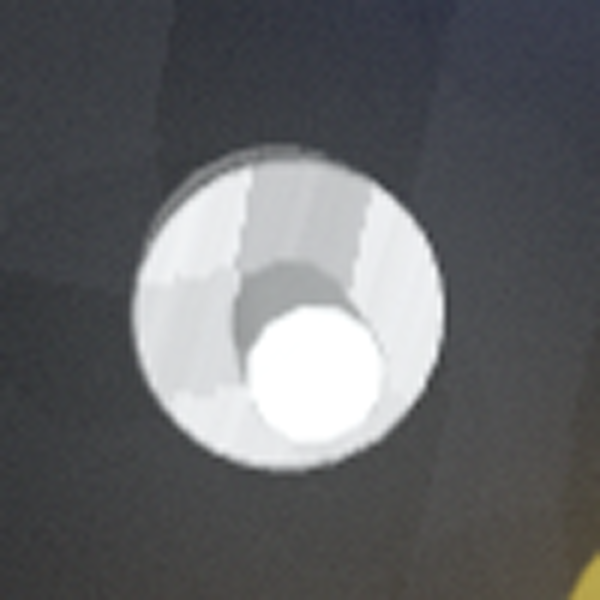

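```bash
python3 -c "
from h import *
go(445,-329.6,84,-1.3935)"
python3 -m jog '[{"x":0,"y":0,"z":0,"ax":0,"ay":0,"az":0,"grip":50}]'
python3 -c "
from h import *
go(445,-329.6,150,-1.3935)"
```

```text
t 7.5 pos [ 425.9 -307.   234.7] rot [-1.570e+00  1.000e-03 -1.389e+00] F [-0.1 -0.6 -0.3] w 50.2
shift [ 25.9 150.6  14.7] turn [-0.     0.004 -0.001]
clock: 7.6
eef_pos: [425.7, -307.4, 234.8]
tool_rot: [-1.57, 0.001, -1.39]
force: [-0.2, -0.0, 0.2]
width: 50.0
t 7.6 pos [ 425.7 -307.4  234.8] rot [-1.57e+00  1.00e-03 -1.39e+00] F [-0.2 -0.   0.2] w 50.0
shift [25.3 84.8 15. ] turn [-0.     0.003 -0.001]
```

```bash

python3 -m jog '[{"x":25,"y":30,"z":15,"ax":0,"ay":0,"az":0,"grip":50},{"x":25,"y":65,"z":15,"ax":0,"ay":0,"az":0,"grip":50},{"x":25,"y":100,"z":15,"ax":0,"ay":0,"az":0,"grip":50},{"x":25,"y":115,"z":15,"ax":0,"ay":0,"az":0,"grip":50},{"x":25,"y":115,"z":15,"ax":0,"ay":0,"az":0,"grip":50}]'
python3 -m jog '[{"x":0,"y":0,"z":0,"ax":0,"ay":0,"az":0,"grip":50},{"x":0,"y":0,"z":0,"ax":0,"ay":0,"az":0,"grip":50}]'
python3 -c "
from h import *
import pickle
go(445,-329.6,84,-1.3935)
W=snap('wrist','w5.png');pickle.dump(W,open('w5.pkl','wb'))"
```

```text
clock: 8.1
eef_pos: [443.0, -329.1, 117.5]
tool_rot: [-1.574, 0.004, -1.391]
force: [-0.3, -0.3, 0.3]
width: 50.0
clock: 8.3
eef_pos: [445.0, -331.3, 121.1]
tool_rot: [-1.569, -0.002, -1.392]
force: [-0.4, 0.1, -0.3]
width: 49.8
t 8.3 pos [ 445.  -331.3  121.1] rot [-1.569 -0.002 -1.392] F [-0.4  0.1 -0.3] w 49.8
shift [-1.7 37.1  0.2] turn [-0.002  0.001  0.002]
```

View pics/w5.png

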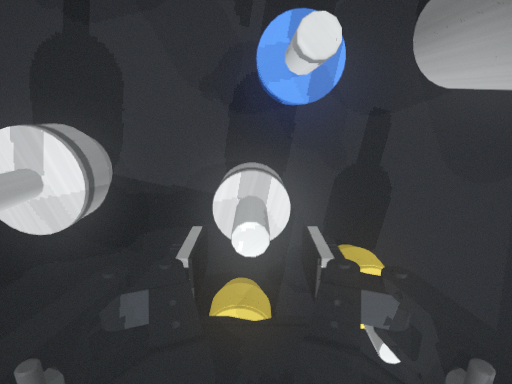

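The rod top is at (251,238), about 4 px left of the finger middle. I shift 1.5 mm that way and descend.

```bash

python3 -m jog '[{"x":-1.5,"y":12,"z":0,"ax":0,"ay":0,"az":0,"grip":50},{"x":-1.5,"y":25,"z":0,"ax":0,"ay":0,"az":0,"grip":50},{"x":-1.5,"y":37,"z":0,"ax":0,"ay":0,"az":0,"grip":50},{"x":-1.5,"y":37,"z":0,"ax":0,"ay":0,"az":0,"grip":50},{"x":-1.5,"y":37,"z":0,"ax":0,"ay":0,"az":0,"grip":50}]'
python3 -c "
from h import *
import pickle
go(445,-329.6,84,-1.3935)
W=snap('wrist','w6.png');pickle.dump(W,open('w6.pkl','wb'))"
```

```text
clock: 8.85
eef_pos: [443.3, -329.4, 82.1]
tool_rot: [-1.572, 0.001, -1.393]
force: [0.3, -0.2, 0.5]
width: 50.4
t 8.85 pos [ 443.3 -329.4   82.1] rot [-1.572e+00  1.000e-03 -1.393e+00] F [ 0.3 -0.2  0.5] w 50.4
shift [ 0.5 -1.9  1.6] turn [ 0.001  0.    -0.001]
```

View pics/w6.png

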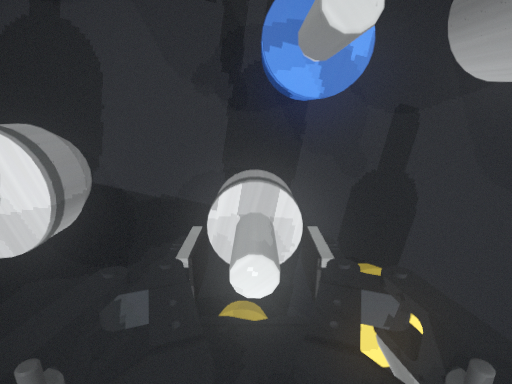

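```bash

python3 -m jog '[{"x":0,"y":0,"z":1,"ax":0,"ay":0,"az":0,"grip":40},{"x":0,"y":0,"z":1,"ax":0,"ay":0,"az":0,"grip":30},{"x":0,"y":0,"z":1,"ax":0,"ay":0,"az":0,"grip":20},{"x":0,"y":0,"z":1,"ax":0,"ay":0,"az":0,"grip":10},{"x":0,"y":0,"z":1,"ax":0,"ay":0,"az":0,"grip":10}]'
python3 -m jog '[{"x":0,"y":0,"z":1,"ax":0,"ay":0,"az":0,"grip":10},{"x":0,"y":0,"z":1,"ax":0,"ay":0,"az":0,"grip":10}]'
python3 -c "
from h import *
import pickle
go(445,-329.6,84,-1.3935)
W=snap('wrist','w7.png');pickle.dump(W,open('w7.pkl','wb'))"
```

```text
clock: 9.4
eef_pos: [445.0, -329.4, 83.3]
tool_rot: [-1.57, -0.0, -1.393]
force: [0.2, 0.1, 5.6]
width: 20.5
clock: 9.6
eef_pos: [445.2, -329.4, 83.3]
tool_rot: [-1.571, -0.0, -1.393]
force: [-2.0, 0.7, 6.6]
width: 20.7
t 9.6 pos [ 445.2 -329.4   83.3] rot [-1.571 -0.    -1.393] F [-2.   0.7  6.6] w 20.7
shift [ 0.2 -0.7 -0.3] turn [0.001 0.    0.   ]
```

View pics/w7.png

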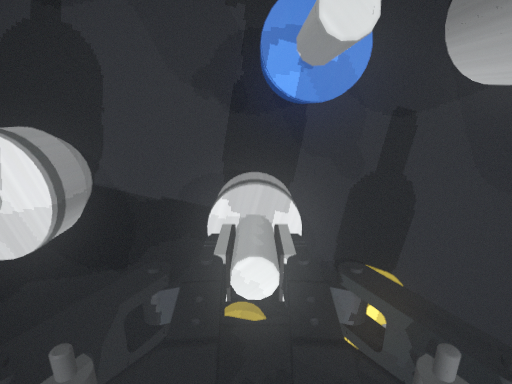

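```bash

python3 -m jog '[{"x":0,"y":-10,"z":0,"ax":0,"ay":0,"az":0,"grip":10},{"x":0,"y":-30,"z":0,"ax":0,"ay":0,"az":0,"grip":10},{"x":0,"y":-60,"z":0,"ax":0,"ay":0,"az":0,"grip":10},{"x":0,"y":-90,"z":0,"ax":0,"ay":0,"az":0,"grip":10},{"x":0,"y":-120,"z":0,"ax":0,"ay":0,"az":0,"grip":10}]'
python3 -m jog '[{"x":0,"y":-20,"z":0,"ax":0,"ay":0,"az":0,"grip":10},{"x":0,"y":-30,"z":0,"ax":0,"ay":0,"az":0,"grip":10},{"x":0,"y":-40,"z":0,"ax":0,"ay":0,"az":0,"grip":10},{"x":0,"y":-40,"z":0,"ax":0,"ay":0,"az":0,"grip":10}]'
python3 -c "
from h import *
import pickle
go(594.2,71.2,240,-1.3935)
W=snap('wrist','w8.png');pickle.dump(W,open('w8.pkl','wb'))"
```

```text
clock: 10.15
eef_pos: [445.1, -328.8, 203.9]
tool_rot: [-1.572, 0.001, -1.393]
force: [-0.2, -0.3, -2.9]
width: 20.7
clock: 10.55
eef_pos: [445.9, -329.3, 243.3]
tool_rot: [-1.57, -0.001, -1.393]
force: [0.9, 0.7, -2.8]
width: 21.0
t 10.55 pos [ 445.9 -329.3  243.3] rot [-1.570e+00 -1.000e-03 -1.393e+00] F [ 0.9  0.7 -2.8] w 21.0
shift [-368.     3.3  216.8] turn [-0.001  0.     0.001]
```

View pics/w8.png

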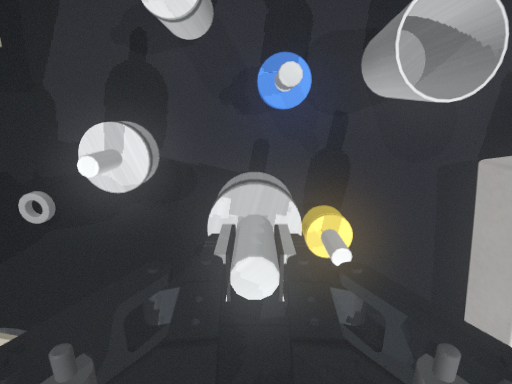

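```bash

python3 -m jog '[{"x":-40,"y":0,"z":24,"ax":0,"ay":0,"az":0,"grip":10},{"x":-90,"y":0,"z":53,"ax":0,"ay":0,"az":0,"grip":10},{"x":-140,"y":0,"z":82,"ax":0,"ay":0,"az":0,"grip":10},{"x":-190,"y":0,"z":112,"ax":0,"ay":0,"az":0,"grip":10},{"x":-240,"y":0,"z":141,"ax":0,"ay":0,"az":0,"grip":10}]'
python3 - <<'E'
from h import *
import pickle
W=pickle.load(open('w7.pkl','rb')); print('rodtop',atz(W,(255,279),110),'true tcp 445.2 -329.4')
go(594.2,71.2,240,-1.3935)
E
```

```text
clock: 11.1
eef_pos: [530.8, -95.8, 241.5]
tool_rot: [-1.573, 0.001, -1.393]
force: [0.1, 0.3, -2.9]
width: 20.7
rodtop [ 444.14050178 -330.10535412] true tcp 445.2 -329.4
t 11.1 pos [530.8 -95.8 241.5] rot [-1.573e+00  1.000e-03 -1.393e+00] F [ 0.1  0.3 -2.9] w 20.7
shift [-153.2    1.4   91.9] turn [ 0.002  0.    -0.001]
```

```bash

python3 -m jog '[{"x":-50,"y":0,"z":30,"ax":0,"ay":0,"az":0,"grip":10},{"x":-100,"y":1,"z":60,"ax":0,"ay":0,"az":0,"grip":10},{"x":-140,"y":1,"z":85,"ax":0,"ay":0,"az":0,"grip":10},{"x":-153,"y":1,"z":93,"ax":0,"ay":0,"az":0,"grip":10},{"x":-153,"y":1,"z":93,"ax":0,"ay":0,"az":0,"grip":10}]'
python3 -m jog '[{"x":0,"y":0,"z":0,"ax":0,"ay":0,"az":0,"grip":10},{"x":0,"y":0,"z":0,"ax":0,"ay":0,"az":0,"grip":10}]'
python3 - <<'E'
from h import *
go(595,71.6,200,-1.3935)
E
```

```text
clock: 11.6
eef_pos: [595.9, 76.6, 239.9]
tool_rot: [-1.572, 0.004, -1.384]
force: [-0.1, -0.2, -3.5]
width: 20.7
clock: 11.8
eef_pos: [594.7, 67.3, 240.8]
tool_rot: [-1.573, -0.001, -1.395]
force: [-0.2, 0.2, -3.3]
width: 20.6
t 11.8 pos [594.7  67.3 240.8] rot [-1.573e+00 -1.000e-03 -1.395e+00] F [-0.2  0.2 -3.3] w 20.6
shift [-4.2 40.8  1.1] turn [ 0.003 -0.002  0.001]
```

```bash

python3 -m jog '[{"x":-1,"y":10,"z":1,"ax":0,"ay":0,"az":0,"grip":10},{"x":-1,"y":25,"z":1,"ax":0,"ay":0,"az":0,"grip":10},{"x":-1,"y":40,"z":1,"ax":0,"ay":0,"az":0,"grip":10},{"x":-1,"y":45,"z":1,"ax":0,"ay":0,"az":0,"grip":10},{"x":-1,"y":45,"z":1,"ax":0,"ay":0,"az":0,"grip":10}]'
python3 -m jog '[{"x":0,"y":0,"z":0,"ax":0,"ay":0,"az":0,"grip":10},{"x":0,"y":0,"z":0,"ax":0,"ay":0,"az":0,"grip":10},{"x":0,"y":0,"z":0,"ax":0,"ay":0,"az":0,"grip":10},{"x":0,"y":0,"z":0,"ax":0,"ay":0,"az":0,"grip":10}]'
python3 - <<'E'
from h import *
go(595,71.6,190,-1.3935)
import pickle
W,T,S=snap('wrist','w9.png'),snap('top','t9.png'),snap('scene','s9.png')
pickle.dump((W,T,S),open('w9.pkl','wb'))
a=cv2.resize(cv2.imread('pics/s9.png')[160:310,300:480],None,fx=3.3,fy=3.3,interpolation=cv2.INTER_CUBIC)
cv2.imwrite('pics/s9c.png',a)
E
```

```text
clock: 12.3
eef_pos: [595.6, 69.5, 195.7]
tool_rot: [-1.573, -0.0, -1.394]
force: [0.3, 0.2, -3.0]
width: 20.5
clock: 12.7
eef_pos: [596.6, 70.4, 197.3]
tool_rot: [-1.57, -0.0, -1.393]
force: [0.2, 0.3, -3.5]
width: 20.5
t 12.7 pos [596.6  70.4 197.3] rot [-1.57  -0.    -1.393] F [ 0.2  0.3 -3.5] w 20.5
shift [-1.4  7.3 -1.4] turn [-0.001  0.001  0.   ]
```

View pics/w9.png

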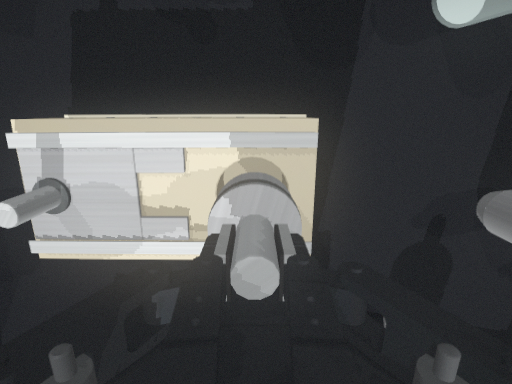

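View pics/s9c.png

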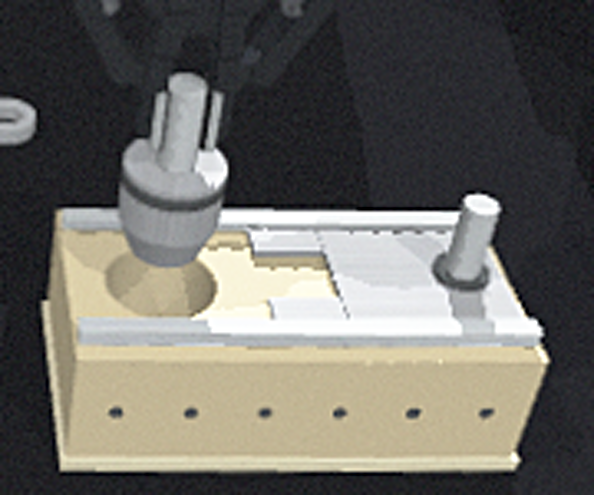

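```bash
python3 - <<'E'
from h import *
import pickle
from scipy.optimize import least_squares
W,T,S=pickle.load(open('w9.pkl','rb'))
c=lambda x,y:np.array([(x+.5)/3.3-.5+300,(y+.5)/3.3-.5+160])
th=np.linspace(0,2*np.pi,181)
def ring(p,r,z): return proj(S,np.c_[p[0]+r*np.cos(th),p[1]+r*np.sin(th),np.full(181,z)])
o=np.r_[c(106,318),c(216,318)]
def f(p):
    q=ring(p,32,85.); return np.r_[q[:,0].min(),q[:,0].max(),q[:,1].max()]-[o[0],o[2],o[1]]
r=least_squares(f,[594,71]); print('well scene',r.x,r.fun)
q0=197.3-83.3
# rod top ellipse, body edges left/right at top ring and foot bottom
print('rod top scene',atz(S,c(187.5,81),110+q0))
ob=[c(119,190)[0],c(229,190)[0],c(165,266)[1]]
def g(p):
    a=ring(p,28,q0+50); b=ring(p,20,q0); return np.r_[a[:,0].min(),a[:,0].max(),b[:,1].max()]-ob
r=least_squares(g,[594,71]); print('pot scene',r.x,r.fun)
print('rod wrist',atz(W,(255,279),110+q0))
E
```

```text
well scene [593.72102267  73.6022798 ] [-0.17235884  0.17175995 -0.01543754]
rod top scene [595.10766982  71.77669059]
pot scene [595.44022975  71.72082826] [ 1.03784219 -1.03375345  0.09538987]
rod wrist [595.50431193  69.74030627]
```

```bash

python3 -m jog '[{"x":-1.8,"y":0,"z":-1.3,"ax":0,"ay":0,"az":0,"grip":10},{"x":-1.8,"y":6,"z":-1.3,"ax":0,"ay":0,"az":0,"grip":10},{"x":-1.8,"y":12,"z":-1.3,"ax":0,"ay":0,"az":0,"grip":10},{"x":-1.8,"y":18,"z":-1.3,"ax":0,"ay":0,"az":0,"grip":10},{"x":-1.8,"y":24,"z":-1.3,"ax":0,"ay":0,"az":0,"grip":10}]'
python3 -m jog '[{"x":0,"y":5,"z":0,"ax":0,"ay":0,"az":0,"grip":10},{"x":0,"y":10,"z":0,"ax":0,"ay":0,"az":0,"grip":10},{"x":0,"y":10,"z":0,"ax":0,"ay":0,"az":0,"grip":10},{"x":0,"y":10,"z":0,"ax":0,"ay":0,"az":0,"grip":10}]'
python3 - <<'E'
from h import *
go(595.1,72,190,-1.3935)
import pickle
W,S=snap('wrist','w10.png'),snap('scene','s10.png')
a=cv2.resize(cv2.imread('pics/s10.png')[160:310,300:480],None,fx=3.3,fy=3.3,interpolation=cv2.INTER_CUBIC)
cv2.imwrite('pics/s10c.png',a)
E
```

```text
clock: 13.35
eef_pos: [594.6, 71.9, 172.0]
tool_rot: [-1.571, -0.0, -1.393]
force: [-0.9, 0.1, -2.7]
width: 20.6
clock: 13.75
eef_pos: [594.8, 71.9, 162.8]
tool_rot: [-1.571, -0.0, -1.393]
force: [0.3, -0.4, -2.4]
width: 20.6
t 13.75 pos [594.8  71.9 162.8] rot [-1.571 -0.    -1.393] F [ 0.3 -0.4 -2.4] w 20.6
shift [ -0.  -27.2   0.3] turn [0. 0. 0.]
```

View pics/s10c.png

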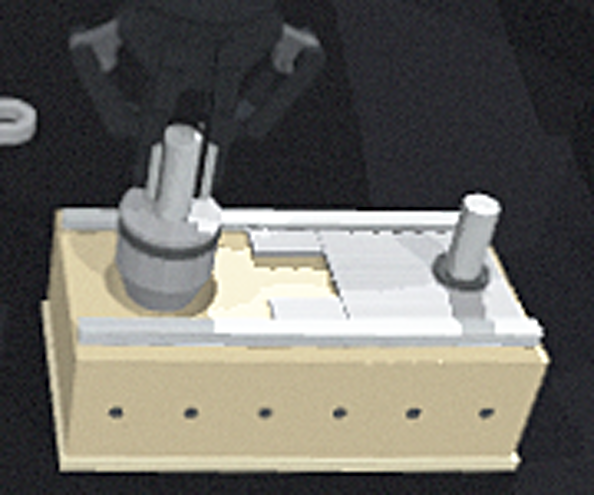

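The foot is entering the well, centred, and the contact force is unchanged. I keep lowering slowly.

```bash

python3 -m jog '[{"x":0,"y":4,"z":0,"ax":0,"ay":0,"az":0,"grip":10},{"x":0,"y":8,"z":0,"ax":0,"ay":0,"az":0,"grip":10},{"x":0,"y":12,"z":0,"ax":0,"ay":0,"az":0,"grip":10},{"x":0,"y":16,"z":0,"ax":0,"ay":0,"az":0,"grip":10},{"x":0,"y":16,"z":0,"ax":0,"ay":0,"az":0,"grip":10}]'
python3 -m jog '[{"x":0,"y":4,"z":0,"ax":0,"ay":0,"az":0,"grip":10},{"x":0,"y":8,"z":0,"ax":0,"ay":0,"az":0,"grip":10},{"x":0,"y":12,"z":0,"ax":0,"ay":0,"az":0,"grip":10},{"x":0,"y":16,"z":0,"ax":0,"ay":0,"az":0,"grip":10},{"x":0,"y":16,"z":0,"ax":0,"ay":0,"az":0,"grip":10}]'
```

```text
clock: 14.35
eef_pos: [594.2, 71.9, 146.0]
tool_rot: [-1.572, 0.0, -1.393]
force: [-1.0, -0.3, -3.3]
width: 20.5
clock: 14.85
eef_pos: [594.3, 71.9, 130.1]
tool_rot: [-1.572, 0.0, -1.393]
force: [0.8, 0.9, -3.3]
width: 21.0
```

```bash

python3 -m jog '[{"x":0,"y":3,"z":0,"ax":0,"ay":0,"az":0,"grip":10},{"x":0,"y":6,"z":0,"ax":0,"ay":0,"az":0,"grip":10},{"x":0,"y":9,"z":0,"ax":0,"ay":0,"az":0,"grip":10},{"x":0,"y":12,"z":0,"ax":0,"ay":0,"az":0,"grip":10},{"x":0,"y":14,"z":0,"ax":0,"ay":0,"az":0,"grip":10}]'
python3 -m jog '[{"x":0,"y":1,"z":0,"ax":0,"ay":0,"az":0,"grip":10},{"x":0,"y":2,"z":0,"ax":0,"ay":0,"az":0,"grip":10},{"x":0,"y":3,"z":0,"ax":0,"ay":0,"az":0,"grip":10},{"x":0,"y":3.5,"z":0,"ax":0,"ay":0,"az":0,"grip":10},{"x":0,"y":4,"z":0,"ax":0,"ay":0,"az":0,"grip":10}]'
```

```text
clock: 15.35
eef_pos: [594.6, 71.9, 116.5]
tool_rot: [-1.571, 0.0, -1.393]
force: [-0.1, 0.3, -2.8]
width: 20.6
clock: 15.85
eef_pos: [594.8, 71.9, 112.9]
tool_rot: [-1.571, -0.0, -1.393]
force: [-0.0, 1.1, -2.4]
width: 20.5
```

```bash

python3 -m jog '[{"x":0,"y":0.5,"z":0,"ax":0,"ay":0,"az":0,"grip":10},{"x":0,"y":1,"z":0,"ax":0,"ay":0,"az":0,"grip":10},{"x":0,"y":1.5,"z":0,"ax":0,"ay":0,"az":0,"grip":10},{"x":0,"y":2,"z":0,"ax":0,"ay":0,"az":0,"grip":10},{"x":0,"y":2.5,"z":0,"ax":0,"ay":0,"az":0,"grip":10}]'
python3 -m jog '[{"x":0,"y":0.3,"z":0,"ax":0,"ay":0,"az":0,"grip":10},{"x":0,"y":0.6,"z":0,"ax":0,"ay":0,"az":0,"grip":10},{"x":0,"y":0.9,"z":0,"ax":0,"ay":0,"az":0,"grip":10},{"x":0,"y":1.2,"z":0,"ax":0,"ay":0,"az":0,"grip":10}]'
```

```text
clock: 16.35
eef_pos: [594.8, 71.9, 110.3]
tool_rot: [-1.571, -0.0, -1.393]
force: [1.3, 0.2, -3.2]
width: 20.7
clock: 16.75
eef_pos: [594.9, 72.0, 109.4]
tool_rot: [-1.571, -0.0, -1.393]
force: [-0.4, -0.1, 1.6]
width: 20.9
```

```bash

python3 -m jog '[{"x":0,"y":0.4,"z":0,"ax":0,"ay":0,"az":0,"grip":10},{"x":0,"y":0.8,"z":0,"ax":0,"ay":0,"az":0,"grip":10},{"x":0,"y":0.8,"z":0,"ax":0,"ay":0,"az":0,"grip":10}]'
python3 - <<'E'
from h import *
W,S=snap('wrist','w11.png'),snap('scene','s11.png')
a=cv2.resize(cv2.imread('pics/s11.png')[160:310,300:480],None,fx=3.3,fy=3.3,interpolation=cv2.INTER_CUBIC)
cv2.imwrite('pics/s11c.png',a)
E
```

```text
clock: 17.05
eef_pos: [595.0, 72.0, 109.4]
tool_rot: [-1.57, 0.0, -1.393]
force: [-1.5, -0.6, 6.0]
width: 20.7
```

View pics/s11c.png

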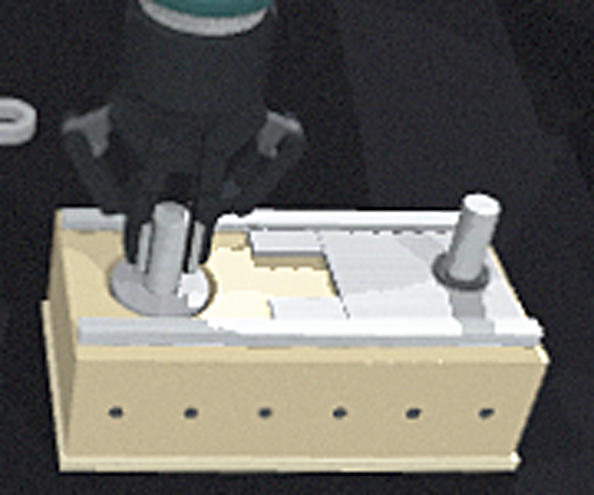

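View pics/w11.png

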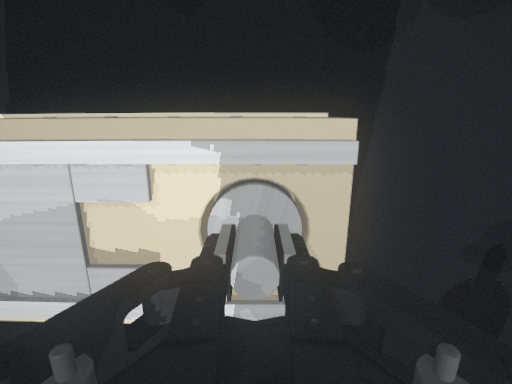

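The pot is on the floor: TCP z 109.4 against 109.3 expected, and the contact force rose. Next I release it and rise straight up.

```bash

python3 -m jog '[{"x":0,"y":-0.5,"z":0,"ax":0,"ay":0,"az":0,"grip":25},{"x":0,"y":-0.5,"z":0,"ax":0,"ay":0,"az":0,"grip":35},{"x":0,"y":-0.5,"z":0,"ax":0,"ay":0,"az":0,"grip":45},{"x":0,"y":-0.5,"z":0,"ax":0,"ay":0,"az":0,"grip":45},{"x":0,"y":-3,"z":0,"ax":0,"ay":0,"az":0,"grip":45}]'
python3 -m jog '[{"x":0,"y":-10,"z":0,"ax":0,"ay":0,"az":0,"grip":45},{"x":0,"y":-30,"z":0,"ax":0,"ay":0,"az":0,"grip":45},{"x":0,"y":-60,"z":0,"ax":0,"ay":0,"az":0,"grip":45},{"x":0,"y":-90,"z":0,"ax":0,"ay":0,"az":0,"grip":45},{"x":0,"y":-90,"z":0,"ax":0,"ay":0,"az":0,"grip":45}]'
python3 - <<'E'
from h import *
go(563,243.2,200,-1.3935)
import pickle
W=snap('wrist','w12.png');pickle.dump(W,open('w12.pkl','wb'))
E
```

```text
clock: 17.65
eef_pos: [594.5, 71.9, 111.0]
tool_rot: [-1.572, 0.0, -1.393]
force: [-0.3, -0.6, -0.5]
width: 45.0
clock: 18.15
eef_pos: [597.8, 72.2, 206.4]
tool_rot: [-1.562, -0.0, -1.393]
force: [-0.4, -0.6, 0.3]
width: 45.0
t 18.15 pos [597.8  72.2 206.4] rot [-1.562 -0.    -1.393] F [-0.4 -0.6  0.3] w 45.0
shift [-174.4    6.3   -4.2] turn [-0.009  0.     0.   ]
```

View pics/w12.png

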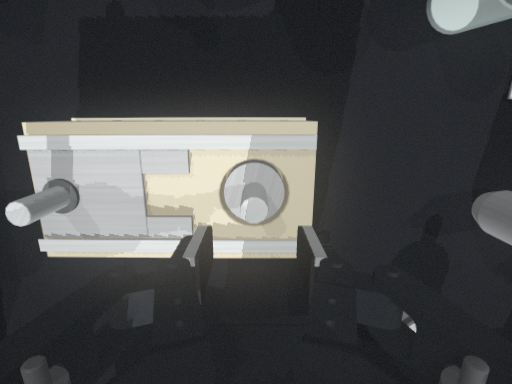

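The pot sits flush and centred at (254,192), with its rod top at (253,210) and the post top at (17,212). Next is the post.

```bash

python3 -m jog '[{"x":-45,"y":0,"z":-1,"ax":0,"ay":0,"az":0,"grip":60},{"x":-90,"y":0,"z":-2,"ax":0,"ay":0,"az":0,"grip":60},{"x":-135,"y":0,"z":-3,"ax":0,"ay":0,"az":0,"grip":60},{"x":-165,"y":0,"z":-3,"ax":0,"ay":0,"az":0,"grip":60},{"x":-174,"y":0,"z":-3,"ax":0,"ay":0,"az":0,"grip":60}]'
python3 -m jog '[{"x":0,"y":0,"z":0,"ax":0,"ay":0,"az":0,"grip":60},{"x":0,"y":0,"z":0,"ax":0,"ay":0,"az":0,"grip":60},{"x":0,"y":0,"z":0,"ax":0,"ay":0,"az":0,"grip":60},{"x":0,"y":0,"z":0,"ax":0,"ay":0,"az":0,"grip":60}]'
python3 - <<'E'
from h import *
go(563,243.2,120,-1.3935)
import pickle
W=snap('wrist','w13.png');pickle.dump(W,open('w13.pkl','wb'))
E
```

```text
clock: 18.7
eef_pos: [558.7, 247.7, 200.4]
tool_rot: [-1.573, 0.002, -1.387]
force: [-0.6, 0.4, -0.3]
width: 59.8
clock: 19.1
eef_pos: [561.7, 240.5, 201.3]
tool_rot: [-1.571, -0.001, -1.396]
force: [-0.7, 0.2, 0.3]
width: 59.9
t 19.1 pos [561.7 240.5 201.3] rot [-1.571e+00 -1.000e-03 -1.396e+00] F [-0.7  0.2  0.3] w 59.9
shift [-2.5 81.3  1.8] turn [ 0.    -0.002  0.001]
```

View pics/w13.png

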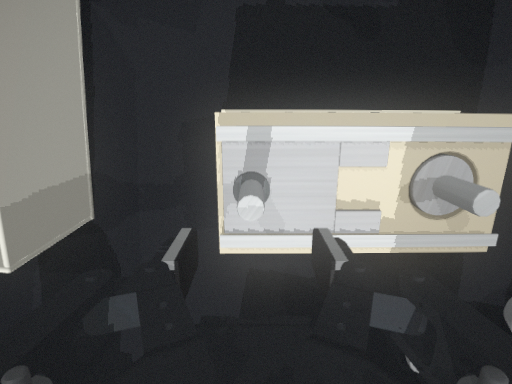

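```bash

python3 -c "
from h import *; import pickle
print(atz(pickle.load(open('w13.pkl','rb')),(250.5,208.5),144))"
python3 -m jog '[{"x":-1.5,"y":20,"z":2,"ax":0,"ay":0,"az":0,"grip":60},{"x":-1.5,"y":40,"z":2,"ax":0,"ay":0,"az":0,"grip":60},{"x":-1.5,"y":60,"z":2,"ax":0,"ay":0,"az":0,"grip":60},{"x":-1.5,"y":75,"z":2,"ax":0,"ay":0,"az":0,"grip":60},{"x":-1.5,"y":80,"z":2,"ax":0,"ay":0,"az":0,"grip":60}]'
python3 -m jog '[{"x":0,"y":0,"z":0,"ax":0,"ay":0,"az":0,"grip":60},{"x":0,"y":0,"z":0,"ax":0,"ay":0,"az":0,"grip":40},{"x":0,"y":0,"z":0,"ax":0,"ay":0,"az":0,"grip":25},{"x":0,"y":0,"z":0,"ax":0,"ay":0,"az":0,"grip":10},{"x":0,"y":0,"z":0,"ax":0,"ay":0,"az":0,"grip":10}]'
python3 -m jog '[{"x":0,"y":0,"z":0,"ax":0,"ay":0,"az":0,"grip":10},{"x":0,"y":0,"z":0,"ax":0,"ay":0,"az":0,"grip":10}]'

```

```text
[562.74411231 243.151877  ]
clock: 19.65
eef_pos: [562.0, 243.3, 119.8]
tool_rot: [-1.573, -0.001, -1.394]
force: [-0.2, 0.0, 0.8]
width: 60.2
clock: 20.15
eef_pos: [563.4, 244.5, 122.4]
tool_rot: [-1.569, 0.0, -1.393]
force: [-0.7, -1.2, 4.4]
width: 18.4
clock: 20.35
eef_pos: [563.4, 244.5, 122.4]
tool_rot: [-1.569, 0.0, -1.393]
force: [-1.0, -0.3, 5.5]
width: 18.4
```

```bash

python3 -m jog '[{"x":8,"y":0,"z":0,"ax":0,"ay":0,"az":0,"grip":10},{"x":18,"y":0,"z":0,"ax":0,"ay":0,"az":0,"grip":10},{"x":28,"y":0,"z":0,"ax":0,"ay":0,"az":0,"grip":10},{"x":38,"y":0,"z":0,"ax":0,"ay":0,"az":0,"grip":10},{"x":45,"y":0,"z":0,"ax":0,"ay":0,"az":0,"grip":10}]'
python3 -m jog '[{"x":7,"y":0,"z":0,"ax":0,"ay":0,"az":0,"grip":10},{"x":14,"y":0,"z":0,"ax":0,"ay":0,"az":0,"grip":10},{"x":21,"y":0,"z":0,"ax":0,"ay":0,"az":0,"grip":10},{"x":26,"y":0,"z":0,"ax":0,"ay":0,"az":0,"grip":10},{"x":28,"y":0,"z":0,"ax":0,"ay":0,"az":0,"grip":10}]'
```

```text
clock: 20.85
eef_pos: [571.1, 201.1, 122.4]
tool_rot: [-1.569, 0.002, -1.393]
force: [-1.3, 2.4, 6.5]
width: 18.5
clock: 21.35
eef_pos: [576.0, 173.3, 122.4]
tool_rot: [-1.569, 0.001, -1.393]
force: [-0.8, 1.4, 6.0]
width: 18.7
```

```bash

python3 -m jog '[{"x":2,"y":0,"z":0,"ax":0,"ay":0,"az":0,"grip":10},{"x":4,"y":0,"z":0,"ax":0,"ay":0,"az":0,"grip":10},{"x":6,"y":0,"z":0,"ax":0,"ay":0,"az":0,"grip":10},{"x":8,"y":0,"z":0,"ax":0,"ay":0,"az":0,"grip":10},{"x":8,"y":0,"z":0,"ax":0,"ay":0,"az":0,"grip":10}]'
python3 -m jog '[{"x":2,"y":0,"z":0,"ax":0,"ay":0,"az":0,"grip":10},{"x":4,"y":0,"z":0,"ax":0,"ay":0,"az":0,"grip":10},{"x":4,"y":0,"z":0,"ax":0,"ay":0,"az":0,"grip":10}]'
```

```text
clock: 21.85
eef_pos: [577.3, 165.7, 122.4]
tool_rot: [-1.569, 0.001, -1.393]
force: [-1.4, 0.9, 6.0]
width: 18.3
clock: 22.15
eef_pos: [577.4, 165.7, 122.4]
tool_rot: [-1.569, 0.006, -1.39]
force: [-3.0, 7.8, 5.5]
width: 18.6
```

The gate stopped at exactly 80 mm of travel and the force rose, so it has reached the shut stop. I unload, release and rise.

```bash

python3 -m jog '[{"x":-3.5,"y":0,"z":0,"ax":0,"ay":0,"az":0,"grip":10},{"x":-3.5,"y":0,"z":0,"ax":0,"ay":0,"az":0,"grip":30},{"x":-3.5,"y":0,"z":0,"ax":0,"ay":0,"az":0,"grip":50},{"x":-3.5,"y":0,"z":0,"ax":0,"ay":0,"az":0,"grip":50},{"x":-3.5,"y":-3,"z":0,"ax":0,"ay":0,"az":0,"grip":50}]'
python3 -m jog '[{"x":0,"y":-15,"z":0,"ax":0,"ay":0,"az":0,"grip":50},{"x":0,"y":-40,"z":0,"ax":0,"ay":0,"az":0,"grip":50},{"x":0,"y":-80,"z":0,"ax":0,"ay":0,"az":0,"grip":50},{"x":0,"y":-100,"z":0,"ax":0,"ay":0,"az":0,"grip":50},{"x":0,"y":-100,"z":0,"ax":0,"ay":0,"az":0,"grip":50}]'
python3 - <<'E'
from h import *
import pickle
W,S=snap('wrist','w14.png'),snap('scene','s14.png')
pickle.dump((W,S),open('w14.pkl','wb'))
a=cv2.resize(cv2.imread('pics/s14.png')[180:310,300:480],None,fx=4,fy=4,interpolation=cv2.INTER_CUBIC)
cv2.imwrite('pics/s14c.png',a)
E
```

```text
clock: 22.65
eef_pos: [576.8, 163.9, 123.9]
tool_rot: [-1.572, -0.0, -1.393]
force: [-0.3, -0.0, -0.2]
width: 49.9
clock: 23.15
eef_pos: [579.3, 164.6, 227.9]
tool_rot: [-1.564, 0.001, -1.393]
force: [-0.3, -0.1, 0.2]
width: 49.8
```

View pics/w14.png

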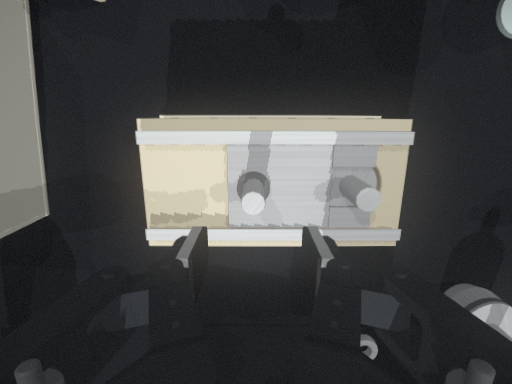

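View pics/s14c.png

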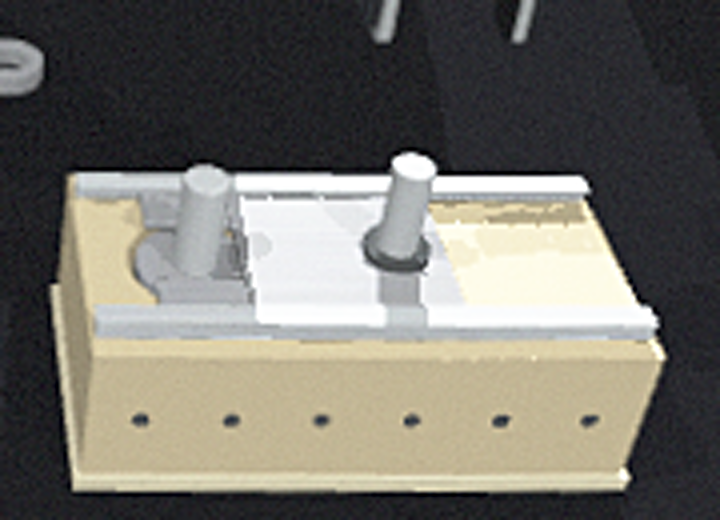

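```bash

python3 -m jog '[{"x":0,"y":0,"z":0,"ax":0,"ay":0,"az":0,"grip":50},{"x":0,"y":0,"z":0,"ax":0,"ay":0,"az":0,"grip":50},{"x":0,"y":0,"z":0,"ax":0,"ay":0,"az":0,"grip":50}]'
python3 - <<'E'
from h import *
W=snap('wrist','w15.png')
im=cv2.imread('pics/w15.png')[110:255,130:420]; cv2.imwrite('pics/w15c.png',cv2.resize(im,None,fx=2.7,fy=2.7,interpolation=cv2.INTER_CUBIC))
import pickle; pickle.dump(W,open('w15.pkl','wb'))
E
```

```text
clock: 23.55
eef_pos: [576.7, 164.1, 223.3]
tool_rot: [-1.573, -0.0, -1.393]
force: [-0.8, -0.5, -0.5]
width: 49.8
```

View pics/w15c.png

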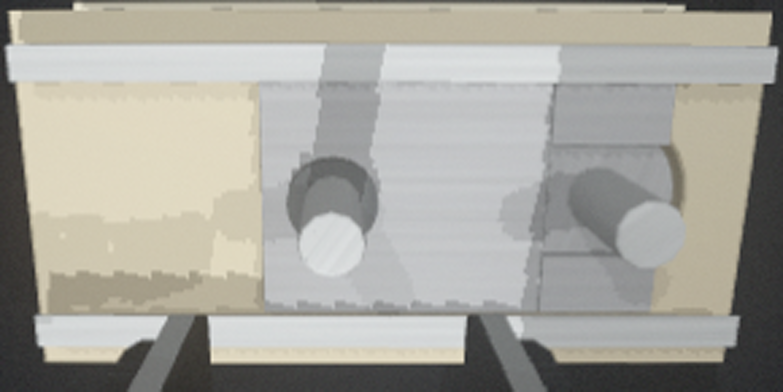

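```bash

python3 - <<'E'
from h import *
import pickle; W=pickle.load(open('w15.pkl','rb'))
c=lambda x,y:np.array([(x+.5)/2.7-.5+130,(y+.5)/2.7-.5+110])
p=atz(W,c(332,245),144); r=atz(W,c(651,235),136); print(p,r,np.linalg.norm(p-r))
u=np.array([-.177,.984]); w=np.array([594.1,71.0])
for q,n in [((672,144),'tip+'),((653,254),'tip-'),((551,146),'notch+'),((541,253),'notch-')]: print(n,(atz(W,c(*q),92)-w)@u)
print('post',(p-w)@u,'rod',r-w)
finish_job()
E
```

```text
[576.98143999 165.20008928] [594.44391281  71.77853996] 95.03959087507135
tip+ -21.923676463042202
tip- -19.619499773438715
notch+ 20.236766836377598
notch- 20.97925271070351
post 95.72287297368506 rod [0.34391281 0.77853996]
the job is handed in; nothing more can be done
```

The small steel pot is seated upright in the well with the gate shut on it, and the job is handed in. The last clock reading was 23.55 s, well under the 64 s limit.

I slid the gate by its post from about 10 mm open to its stop. I then carried the pot over by its rod, lowered it until the contact force changed at the expected floor height, and slid the gate back to its other stop.

**Last checks**
- **Gate:** it travelled 80.0 mm on closing, and the force rose to about 8 N at the stop. The post measured 95.0 mm from the pot's rod (95 expected). The notch measured 20–21 mm past the well's centre (20 expected).
- **Pot:** the camera puts its rod within about 1 mm of the well's centre. Before the gate closed it looked flush with the block.
- **Robot:** the gripper was open and about 100 mm above the post when I handed in.

One reading was slightly off: one prong tip measured 19.6 mm past the well's centre where 22 mm is expected. The other tip measured 21.9 mm, so I put this down to reading the corner by eye in a tilted view. No check failed.

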